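Shut the mould drawer and swing its locking bar across

TASK

Two small drawer units stand open on the bench: with the fingertips, push the drawer that holds the hollow mould half fully home, and only then push that unit's locking bar round until it lies flat along the drawer front. Only push, picking nothing up, and do not touch the mould half. Leave the other unit, with the tin of screws in it, and the things lying about as they are.

Things in the scene. Friction and masses are not known exactly. Their poses are not given: they have to be found in the camera images.
- mould_unit: grey sheet-steel bench drawer unit, fixed to the table, holding one drawer, the one with the cream hollow mould half in its drawer. Origin: centre of its underside on the table. Its x axis points to its back, its front (with the drawer) looks to its own -x, y to its left, z up. Carcass 160 mm deep (x -80..+80), 150 wide (y -75..+75), 85 high
- mould_unit_drawer (a joint): slide of the drawer of the unit with the mould, m it stands out: 0 = fully home (end stop), grows as it comes out along the unit's own -x, at most 0.125; it slides with about 1.5 N of friction and stays where it is left
- mould_unit_front (a point): centre of the outer face of the drawer front of the unit with the mould, 45 mm above the table, moves with the drawer; with the drawer home it lies 90 mm in front of the unit's origin. The flat front is 142 mm wide (along the unit's y), 10 mm thick and stands from 7 to 79 mm above the table, with a finger notch 44 wide, 12 deep in the middle of its top edge; drawer sides 59 mm high
- mould_unit_bar (a joint): hinge of the locking bar of the unit with the mould, rad, axis vertical: 0 = flat along the drawer front, pointing to the unit's +y (end stop); grows as it swings open, to 2.5; at pi/2 it points straight out. At angle q it points along (-sin q, cos q) in the unit's x, y. About 0.04 N m of friction; it stays where it is left
- mould_unit_bar_hinge (a point): hinge axis of the locking bar of the unit with the mould, at the right front corner of the unit (98 mm in front of its origin, 83 mm to its right), at the bar's mid height, 51 mm above the table; a pin and two knuckles there reach from 24 to 78 mm above the table
- mould_unit_bar_end (a point): centre of the rounded free end of the locking bar of the unit with the mould, 110 mm from its hinge axis, 51 mm above the table. The bar is a straight flat steel strip 8 mm thick, 26 mm high (38 to 64 mm above the table), its end disc of 26 mm reaching 123 mm from the hinge axis; at joint value 0 it lies 4 mm in front of the shut drawer
- tin_unit: grey sheet-steel bench drawer unit, fixed to the table, holding one drawer, of the same make, the one with the white tin of screws in its drawer: to be left alone. Origin: centre of its underside on the table. Its x axis points to its back, its front (with the drawer) looks to its own -x, y to its left, z up. Carcass 160 mm deep (x -80..+80), 150 wide (y -75..+75), 85 high
- tin_unit_drawer (a joint): slide of the drawer of the unit with the screw tin, m it stands out: 0 = fully home (end stop), grows as it comes out along the unit's own -x, at most 0.125; it slides with about 1.5 N of friction and stays where it is left
- tin_unit_front (a point): centre of the outer face of the drawer front of the unit with the screw tin, 45 mm above the table, moves with the drawer; with the drawer home it lies 90 mm in front of the unit's origin. The flat front is 142 mm wide (along the unit's y), 10 mm thick and stands from 7 to 79 mm above the table, with a finger notch 44 wide, 12 deep in the middle of its top edge; drawer sides 59 mm high
- tin_unit_bar (a joint): hinge of the locking bar of the unit with the screw tin, rad, axis vertical: 0 = flat along the drawer front, pointing to the unit's +y (end stop); grows as it swings open, to 2.5; at pi/2 it points straight out. At angle q it points along (-sin q, cos q) in the unit's x, y. About 0.04 N m of friction; it stays where it is left
- tin_unit_bar_hinge (a point): hinge axis of the locking bar of the unit with the screw tin, at the right front corner of the unit (98 mm in front of its origin, 83 mm to its right), at the bar's mid height, 51 mm above the table; a pin and two knuckles there reach from 24 to 78 mm above the table
- tin_unit_bar_end (a point): centre of the rounded free end of the locking bar of the unit with the screw tin, 110 mm from its hinge axis, 51 mm above the table. The bar is a straight flat steel strip 8 mm thick, 26 mm high (38 to 64 mm above the table), its end disc of 26 mm reaching 123 mm from the hinge axis; at joint value 0 it lies 4 mm in front of the shut drawer
- mould_half: cream silicone mould half like a small open trough, 66 x 110 x 35 mm, loose in the open drawer of its unit, long side across the drawer; origin: centre of its underside; rides along with the drawer, not to be touched
- screw_tin: white round open tin with screws, 74 mm across, 45 high, loose in the open drawer of the other unit; origin: centre of its underside; leave it alone
- mould_d: solid cream block-shaped mould part with rounded edges, 124 x 63 x 32 mm, origin at its centre underneath, on the table between the two units; bystander, leave it where it is
- tape_measure: tape measure, 64 x 76 x 31 mm, origin at its centre underneath, to the left of the left unit, lying among the work; bystander, leave it where it is

How it is judged (in metres and radians):
On the way, in this order (a step that is already met when the one before it is completed fails the run):
1. the mould's drawer is fully home while its locking bar still stands open (value of joint mould_unit_drawer below 0.005 m and value of joint mould_unit_bar above 1 rad), for 0.2 s.
2. its locking bar lies flat along the shut drawer front (value of joint mould_unit_drawer below 0.005 m and value of joint mould_unit_bar below 0.1 rad), for 0.2 s.
At the end, for the whole second after the job is handed in: the mould's drawer is within 5 mm of fully home, its locking bar within 0.1 rad of flat along the front and at rest, the mould half lies flat in the drawer, the other unit's drawer (10 mm) and bar end (20 mm) are where they were (all of step 2 and velocity of joint mould_unit_bar below 0.05 rad/s and x of mould_half in the frame of mould_unit between -0.06 and 0.06 m and z of mould_half in the frame of mould_unit below 0.03 m and angle between mould_half's own z axis and vertical below 0.2 rad and linear speed of mould_half below 0.02 m/s and distance of tin_unit_front from where it was at the start of the episode below 0.01 m and distance of tin_unit_bar_end from where it was at the start of the episode below 0.02 m); the robot touches nothing.
It fails at once if the mould unit's bar is swung across before its drawer is home (value of joint mould_unit_bar below 0.9 rad and value of joint mould_unit_drawer above 0.02 m).
It fails at once if the mould half is touched (contact force between any of the fingers, the arm and mould_half above 0.5 N).
It fails at once if the mould half or the tin is lifted (height (world z) of any of mould_half, screw_tin above 0.04 m).
It fails at once if the other unit's drawer or bar is moved (distance of tin_unit_front from where it was at the start of the episode above 0.01 m or distance of tin_unit_bar_end from where it was at the start of the episode above 0.02 m).
It fails at once if a bystander is moved more than 20 mm (distance of any of screw_tin, mould_d, tape_measure from where it was at the start of the episode above 0.02 m).
It also fails if it takes over 48 s, if anything falls off the work surface, if the arm or the gripper's body presses on something with over 40 N, if the wrist force passes 120 N, or if a joint passes its speed limit or range.

ROBOT

A 6-joint arm with a two-finger parallel gripper is mounted at the origin on the work surface; the furniture and walls round the work are solid. World frame = base frame: x ahead of the robot, y to its left, z up, the work surface at z = 0. Lengths are in mm, angles in rad, forces in N, time in s.
With the tool pointing down it reaches from about 350 to 975 mm from the base axis. Payload 7.1 kg.
Tool frame: the origin (TCP) lies at the centre of the arm's flange, where the gripper is bolted on; the fingertips stand 182 mm ahead of it and the grasp point (between the pads) lies 163 mm ahead of it; z points along the fingers, y is the line along which they close (so a half turn about z gives the same grasp; the last joint's range is limited). The gripper opens to 88 mm and grips with 3 to 60 N. Pads are 20 mm wide; open, the fingers measure 115 mm over their backs; the gripper's body (75 mm by 178 mm) begins 61 mm behind the grasp point.
Start: joints at [-1.126, 0.423, 1.63, -0, 1.089, -0.019], TCP at [279.608, -558.95, 404.675] pointing down, gripper open.
Joint ranges: [-3, 3], [-0.9, 2.11], [0.09, 2.58], [-1.31, 4.45], [0.11, 2.69], [-2.54, 2.54]. Speed limits (rad/s): [2.39, 2.39, 3.01, 3.14, 3.14, 3.14].

INTERFACE

Orientations are given as a rotation vector (axis times angle).
In Python, from workcell import readout, get_image, ctrl gives the robot as it stands.
- The arm moves only by the tool step_arm, never from a script. Its argument "targets" is a list that holds one entry, the list of rows, each a list of 7 numbers: the shift along the world's x, y, z as a fraction of full scale, then the turn, a rotation vector about the world's x, y, z as a fraction of full scale, then the opening, from 0 (shut) to 1 (fully open). In form: [[[dx, dy, dz, wx, wy, wz, claw], ...]]. A call has exactly 5 rows; each row shifts and turns the commanded pose from where the row before left it; what a row does not reach is not made up. Full scale, the value 1, is 0.05 m for a shift and 4 degrees for a turn. A row lasts 1/8 s, in which the tool goes at most 62.5 mm and 10.7 degrees, less where a joint would pass 70% of its speed; a pose out of reach is approached as far as the arm can. A call with a number of a shift or a turn outside -1 to 1 is refused whole. A call with a gripper value outside its range is refused whole. The fingers move at their own pace and stop on an object; the grip force is fixed at half the most. Time passes only in rows, so rows that do not move let the fingers close, or fill a call up. It gives the time, the measured TCP pose, the force, the opening and the grip force at its end, in the units of the state.
- readout.get_obs(): the state, without advancing time (a new reading comes with each control period).
- get_image(name): name is "side" or "top"; returns a dict with "pixels" (400x640x3 uint8, red, green, blue), "intrinsics" (3x3 intrinsics, pixels), "k1" (the pictures are not rectified: a ray, as slopes to the right and down, at radius r is drawn at 1 + k1 r^2 times it, then the intrinsics apply), "extrinsics" (4x4, takes a point from world to camera coordinates). Camera axes: x right, y down, z forward; pixel columns grow to the right and rows downward; lengths in mm; the calibration is good to about 2 mm. A picture is of the moment at which its call begins. There is no depth.
- ctrl.close_job(): hands the job in; it is judged then, once.
The state is a dict: "t": time; "qpos": joint angles; "qvel": joint speeds; "joint_torque": joint torques, N m; "ee_pos": TCP position; "orientation": TCP orientation; "ft_force": force on the tool from outside, world axes, zero at the start; "moment": the same for the moment, N m; "width": finger opening in mm; "grasp_force": force on a finger pad.
Only numpy, scipy, OpenCV 4.12 (cv2) and the standard library are available. Lean on these libraries where they do the work, as an engineer would, in place of code of your own. Each camera call takes 0.05 s, during which the arm holds its last target. There are 200 camera calls.

## Working session

There is one attempt and no reset: what is moved stays moved. The work goes in short steps, Python scripts to look and compute and a tool call to move; the robot and the scene stay as the last step left them, time stands still between calls to the robot, and variables do not carry over. Pictures are saved under pics/ and viewed, at most 10 in all, crops included, and the job is handed in when it is done.

Besides the shell and the picture viewer there is one more tool, called after "Emit:" as name(argument=value, ...), one argument or row to a line, values as JSON. step_arm: Moves the arm, as the interface text tells. Shift numbers are shares of 0.05 m and turn numbers shares of 4 degrees, none past 1 either way. Its arguments: {"type":"object","properties":{"targets":{"type":"array"}},"required":["targets"]}

```bash
mkdir -p pics; cat > h.py <<'E'
import numpy as np, cv2
from workcell import readout, get_image, ctrl
def snap(n,f):
    d=get_image(n); cv2.imwrite('pics/'+f,cv2.cvtColor(d['pixels'],cv2.COLOR_RGB2BGR))
    np.savez(f'cal_{n}.npz',K=d['intrinsics'],k1=d['k1'],E=d['extrinsics']); return d
def ray(n,uv):
    c=np.load(f'cal_{n}.npz');K,E,k1=c['K'],c['E'],float(c['k1'])
    d=np.linalg.inv(K)@[uv[0],uv[1],1]; p=d[:2]; s=p.copy()
    for _ in range(30): s=p/(1+k1*(s@s))
    R=E[:3,:3]; return -R.T@E[:3,3], R.T@[s[0],s[1],1]
def onz(n,uv,z):
    o,d=ray(n,uv); return np.round(o+d*(z-o[2])/d[2],1)
def proj(n,P):
    c=np.load(f'cal_{n}.npz');K,E,k1=c['K'],c['E'],float(c['k1'])
    q=E[:3,:3]@np.asarray(P,float)+E[:3,3]; s=q[:2]/q[2]; s=s*(1+k1*(s@s)); return np.round((K@[s[0],s[1],1])[:2],1)
E
python3 - <<'E'
from h import *
for n in('top','side'):
    d=snap(n,n+'0.png'); o,_=ray(n,(320,200)); print(n,o)
o=readout.get_obs(); print(o['t'],o['ee_pos'],o['orientation'],o['width'])
E
```

```text
top [ 369.1430951    83.8575532  1125.74871954]
side [ 298.82126866 1165.940857    897.48270155]
0.1 [ 279.50102884 -558.72803963  403.99432475] [-3.05616008e+00 -7.21715533e-01  4.54056922e-04] 87.57232380238888
```

View pics/top0.png

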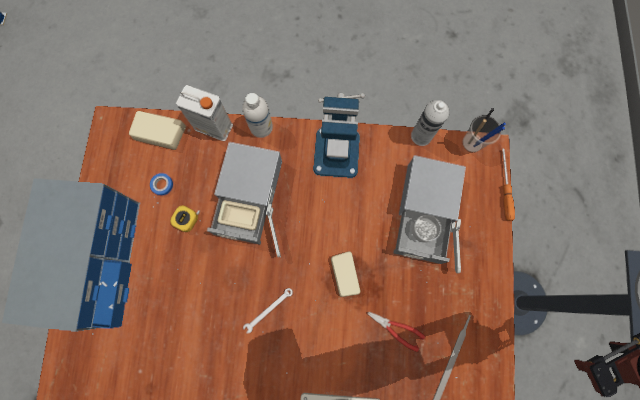

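View pics/side0.png

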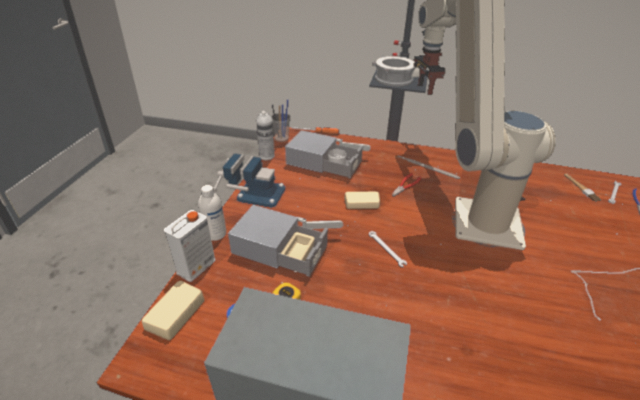

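The top view shows the mould unit at about (245,190) with its bar running from (268,210) to (277,255). The tin unit is at about (430,210). I'll enlarge the mould unit.

```bash
python3 - <<'E'
import cv2
i=cv2.imread('pics/top0.png')[135:265,195:295]
cv2.imwrite('pics/c.png',cv2.resize(i,None,fx=4.6,fy=4.6,interpolation=cv2.INTER_CUBIC))
E
```

```text
(no output)
```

View pics/c.png

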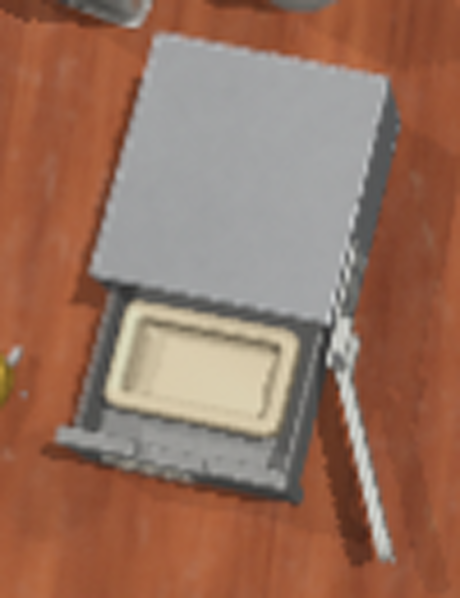

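The crop shows the carcass top corners at (157,35), (388,77), (330,325) and (92,273). The drawer front's top edge runs from (57,435) to (298,490), the bar hinge is near (342,345) and the bar tip is at (387,560).

```bash
python3 - <<'E'
from h import *
P=lambda x,y,z: onz('top',(195+(x+.5)/4.6-.5,135+(y+.5)/4.6-.5),z)
c=[P(157,35,85),P(388,77,85),P(330,325,85),P(92,273,85)]
print('corners',c); C=np.mean(c,0)
bl,br,fr,fl=c
v=(bl-fl+br-fr); v2=(bl-br+fl-fr); v2=np.array([v2[1],-v2[0],0])
print(np.linalg.norm(bl-fl),np.linalg.norm(bl-br),np.degrees([np.arctan2(v[1],v[0]),np.arctan2(v2[1],v2[0])]))
a=np.arctan2(v[1]+v2[1],v[0]+v2[0]); X=np.array([np.cos(a),np.sin(a),0]);Y=np.array([-X[1],X[0],0])
print('C',C,'yaw',np.degrees(a))
def loc(p): return np.round([(p-C)@X,(p-C)@Y],1)
H=C-98*X-83*Y; print('hinge',H, 'meas',loc(P(342,345,78)))
t=P(387,558,64); print('tip',t,loc(t), 'q',np.degrees(np.arctan2(*( -((t-H)@X),(t-H)@Y))))
for q in [(57,432),(298,492),(52,445),(296,500)]: print('front',loc(P(*q,79)))
print('front home',C-90*X)
# tin: quick bystander positions
print('mould_d',onz('top',(345,274),32),'tape',onz('top',(183,218),31))
print('tinfront',onz('top',(398,250),79),onz('top',(445,262),79),'tinbar',onz('top',(457,222),64),onz('top',(459,270),64))
for n in('top','side'): print(n,[proj(n,p) for p in (H*[1,1,0]+[0,0,51],)])
E
```

```text
corners [array([779.4, 370.6,  85. ]), array([762.4, 223.8,  85. ]), array([602.9, 242.9,  85. ]), array([623.9, 390.2,  85. ])]
156.73037357194042 147.78105426610003 [-7.00409684 -7.36226956]
C [692.15  306.875  85.   ] yaw -7.177108668684949
hinge [584.54810163 236.769141    85.        ] meas [-89.7 -83.3]
tip [468.7 197.4  64. ] [-208.  -136.5] q 115.94662355192882
front [-176.1   71.6]
front [-181.8  -78.1]
front [-184.2   72.5]
front [-186.8  -78.1]
front home [602.85517732 318.11931604  85.        ]
mould_d [435.7  11.7  32. ] tape [558.8 488.6  31. ]
tinfront [ 507.8 -124.4   79. ] [ 484.7 -253.1   79. ] tinbar [ 600.8 -290.9   64. ] [ 467.3 -296.8   64. ]
top [array([269.3, 214.5])]
side [array([303.6, 224.8])]
```

Emit:
step_arm(
  targets=[
    [[0.3,0.9,0,0,0,0.7,0],[0.3,0.9,0,0,0,0.7,0],[0.3,0.9,0,0,0,0.7,0],[0.3,0.9,0,0,0,0.7,0],[0.3,0.9,0,0,0,0.7,0]],
  ],
)

```text
t: 0.72
ee_pos: [354.8, -332.4, 404.5]
orientation: [-2.946, -1.091, 0.0]
ft_force: [-0.0, 0.5, 0.3]
width: 41.0
grasp_force: 0.0
```

Emit:
step_arm(
  targets=[
    [[0.3,0.9,0,0,0,0.7,0],[0.3,0.9,0,0,0,0.7,0],[0.3,0.9,0,0,0,0.7,0],[0.3,0.9,0,0,0,0.7,0],[0.3,0.9,0,0,0,0.7,0]],
  ],
)

```text
t: 1.35
ee_pos: [429.7, -107.4, 404.6]
orientation: [-2.791, -1.442, 0.0]
ft_force: [-0.3, 0.3, -0.1]
width: 0.2
grasp_force: 0.0
```

Emit:
step_arm(
  targets=[
    [[0.1,0.9,0,0,0,0.7,0],[0.1,0.9,0,0,0,0.7,0],[0.1,0.9,0,0,0,0.7,0],[0.1,0.9,0,0,0,0.7,0],[0.1,0.9,0,0,0,0.7,0]],
  ],
)

```text
t: 1.98
ee_pos: [454.4, 117.5, 404.6]
orientation: [2.594, 1.772, -0.0]
ft_force: [0.8, -0.2, -0.1]
width: 0.4
grasp_force: 0.0
```

Emit:
step_arm(
  targets=[
    [[0,0.9,0,0,0,0.7,0],[0,0.9,0,0,0,0.7,0],[0,0.9,0,0,0,0.7,0],[0,0.9,0,0,0,0.7,0],[0,0.8,0,0,0,0.7,0]],
  ],
)

```text
t: 2.6
ee_pos: [454.3, 337.6, 404.4]
orientation: [-2.358, -2.075, 0.001]
ft_force: [1.1, -0.5, -0.5]
width: 0.9
grasp_force: 0.0
```

Emit:
step_arm(
  targets=[
    [[0,0,-0.9,0,0,0,0],[0,0,-0.9,0,0,0,0],[0,0,-0.9,0,0,0,0],[0,0,-0.8,0,0,0,0],[0,0,-0.25,0,0,0,0]],
  ],
)

```text
t: 3.22
ee_pos: [453.7, 335.4, 214.7]
orientation: [-2.36, -2.073, 0.007]
ft_force: [-0.0, -0.2, 0.2]
width: 0.6
grasp_force: 0.0
```

```bash
python3 - <<'E'
from h import *
d=snap('top','t1.png'); e=snap('side','s1.png')
a=cv2.imread('pics/t1.png')[130:280,190:340]; b=cv2.imread('pics/s1.png')[160:310,210:360]
cv2.imwrite('pics/c1.png',cv2.resize(np.hstack([a,b]),None,fx=2.6,fy=2.6))
E
```

```text
(no output)
```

View pics/c1.png

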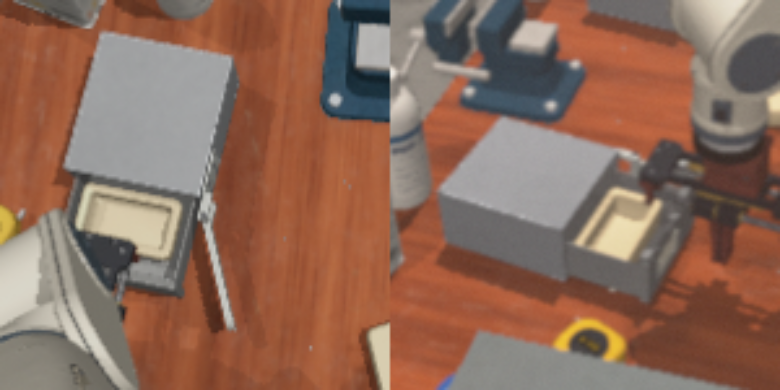

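The left half shows the drawer still out. The right half shows the closed fingers just in front of the drawer front at about (720,230), with the gripper body clear above it. Next I push.

Emit:
step_arm(
  targets=[
    [[0.3,-0.04,0,0,0,0,0],[0.3,-0.04,0,0,0,0,0],[0.2,-0.025,0,0,0,0,0],[0.2,-0.025,0,0,0,0,0],[0.2,-0.025,0,0,0,0,0]],
  ],
)

```text
t: 3.95
ee_pos: [515.1, 328.2, 217.4]
orientation: [-2.361, -2.073, 0.0]
ft_force: [-1.4, 0.6, 1.6]
width: 0.4
grasp_force: 1.0
```

Emit:
step_arm(
  targets=[
    [[0.2,-0.025,0,0,0,0,0],[0.2,-0.025,0,0,0,0,0],[0.2,-0.025,0,0,0,0,0],[0.2,-0.025,0,0,0,0,0],[0.2,-0.025,0,0,0,0,0]],
  ],
)

```text
t: 4.58
ee_pos: [565.2, 321.9, 217.1]
orientation: [-2.361, -2.073, 0.001]
ft_force: [-1.3, -0.6, 0.6]
width: 0.4
grasp_force: 1.0
```

Emit:
step_arm(
  targets=[
    [[0.1,-0.013,0,0,0,0,0],[0.1,-0.013,0,0,0,0,0],[0.1,-0.013,0,0,0,0,0],[0.08,-0.01,0,0,0,0,0],[0.05,-0.006,0,0,0,0,0]],
  ],
)

```text
t: 5.2
ee_pos: [586.3, 319.2, 217.1]
orientation: [-2.361, -2.073, 0.0]
ft_force: [-1.1, -0.6, 0.8]
width: 0.3
grasp_force: 0.8
```

Emit:
step_arm(
  targets=[
    [[0.03,-0.004,0,0,0,0,0],[0.03,-0.004,0,0,0,0,0],[0.03,-0.004,0,0,0,0,0],[0,0,0,0,0,0,0],[0,0,0,0,0,0,0]],
  ],
)

```text
t: 5.82
ee_pos: [590.7, 318.8, 217.2]
orientation: [2.361, 2.073, 0.001]
ft_force: [-0.1, -0.2, 0.4]
width: 0.7
grasp_force: 0.3
```

Emit:
step_arm(
  targets=[
    [[0.03,-0.004,0,0,0,0,0],[0.03,-0.004,0,0,0,0,0],[0.03,-0.004,0,0,0,0,0],[0.03,-0.004,0,0,0,0,0],[0,0,0,0,0,0,0]],
  ],
)

```text
t: 6.45
ee_pos: [593.7, 318.7, 217.1]
orientation: [-2.357, -2.07, 0.011]
ft_force: [-17.8, 5.1, 10.4]
width: 0.3
grasp_force: 9.8
```

The force rose to about 18 N, so the drawer is against its stop. I'll back off, lift and compute the bar sweep.

Emit:
step_arm(
  targets=[
    [[-0.2,0.025,0,0,0,0,0],[-0.6,0.075,0,0,0,0,0],[-0.6,0.075,0.4,0,0,0,0],[-0.6,0,0.6,0,0,0,0],[0,0,0.6,0,0,0,0]],
  ],
)

```text
t: 7.08
ee_pos: [494.8, 326.6, 297.7]
orientation: [-2.359, -2.075, 0.002]
ft_force: [1.8, -0.2, -0.3]
width: 0.7
grasp_force: 0.0
```

```bash
cat > w.py <<'E'
from h import *
a=np.radians(-7.2);X=np.array([np.cos(a),np.sin(a)]);Y=np.array([-X[1],X[0]]);C=np.array([696.1,306.4])
H=C-98*X-83*Y
def way(q,r=85):
    q=np.radians(q);c,s=np.cos(q),np.sin(q);h=4+13.5*abs(c)+10*abs(s)
    p=np.array([-r*s-h*c,r*c-h*s]); return H+p[0]*X+p[1]*Y
if __name__=='__main__':
    o=readout.get_obs(); print(o['ee_pos'],o['t']); p=o['ee_pos'][:2]
    for q in list(range(135,-1,-9)):
        w=way(q); print(q,w.round(1),((w-p)/50).round(2)); p=w
    d=snap('top','t2.png'); i=cv2.imread('pics/t2.png')[130:280,190:340]; cv2.imwrite('pics/c2.png',cv2.resize(i,None,fx=3.5,fy=3.5))
E
python3 w.py
```

```text
[494.80361815 326.61829335 297.69198755] 7.075
135 [533.9 167.9] [ 0.78 -3.17]
126 [523.6 177.8] [-0.21  0.2 ]
117 [514.9 189.6] [-0.17  0.24]
108 [508.3 203. ] [-0.13  0.27]
99 [504.  217.7] [-0.09  0.29]
90 [502.4 233.1] [-0.03  0.31]
81 [502.4 244.7] [-0.    0.23]
72 [504.  256.5] [0.03 0.24]
63 [507.5 268.4] [0.07 0.24]
54 [512.8 279.9] [0.11 0.23]
45 [520.1 290.9] [0.15 0.22]
36 [529.3 300.8] [0.18 0.2 ]
27 [540.3 309.3] [0.22 0.17]
18 [553.  316.1] [0.25 0.14]
9 [566.9 320.7] [0.28 0.09]
0 [581.8 322.9] [0.3  0.04]
```

View pics/c2.png

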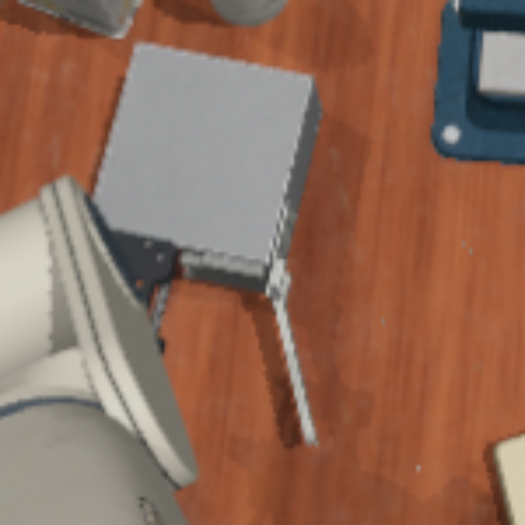

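The drawer front is flush and shut, and the bar still stands open from (280,275) to (312,440). I move over the bar to its outer side and descend.

Emit:
step_arm(
  targets=[
    [[0.1,-0.8,0,0,0,0,0],[0.2,-0.9,0,0,0,0,0],[0.2,-0.9,0,0,0,0,0],[0.2,-0.9,0,0,0,0,0],[0,0,0,0,0,0,0]],
  ],
)

```text
t: 7.75
ee_pos: [532.4, 149.2, 297.2]
orientation: [2.364, 2.068, 0.001]
ft_force: [0.8, 0.1, 0.3]
width: 0.2
grasp_force: 0.0
```

Emit:
step_arm(
  targets=[
    [[0,0,-0.5,0,0,0,0],[0,0,-0.5,0,0,0,0],[0,0,-0.4,0,0,0,0],[0,0,0,0,0,0,0],[0,0,0,0,0,0,0]],
  ],
)

```text
t: 8.38
ee_pos: [531.9, 152.3, 227.7]
orientation: [2.36, 2.073, 0.001]
ft_force: [-0.1, -0.0, -0.6]
width: 1.0
grasp_force: 0.0
```

Emit:
step_arm(
  targets=[
    [[-0.17,0.5,-0.2,0,0,0,0],[-0.17,0.24,0,0,0,0,0],[-0.13,0.27,0,0,0,0,0],[-0.09,0.29,0,0,0,0,0],[-0.03,0.31,0,0,0,0,0]],
  ],
)

```text
t: 9.0
ee_pos: [502.0, 233.1, 217.6]
orientation: [2.36, 2.073, 0.001]
ft_force: [0.7, -0.6, -0.2]
width: 0.3
grasp_force: 0.4
```

Emit:
step_arm(
  targets=[
    [[0,0.23,0,0,0,0,0],[0.03,0.24,0,0,0,0,0],[0.07,0.24,0,0,0,0,0],[0.11,0.23,0,0,0,0,0],[0.15,0.22,0,0,0,0,0]],
  ],
)

```text
t: 9.62
ee_pos: [520.6, 290.9, 217.1]
orientation: [-2.361, -2.073, 0.0]
ft_force: [0.1, -0.3, 0.2]
width: 0.4
grasp_force: 0.4
```

Emit:
step_arm(
  targets=[
    [[0.18,0.2,0,0,0,0,0],[0.22,0.17,0,0,0,0,0],[0.25,0.14,0,0,0,0,0],[0.14,0.05,0,0,0,0,0],[0.12,0.04,0,0,0,0,0]],
  ],
)

```text
t: 10.25
ee_pos: [566.1, 320.1, 217.1]
orientation: [-2.361, -2.073, 0.0]
ft_force: [-0.8, -0.4, -0.5]
width: 0.5
grasp_force: 0.3
```

Emit:
step_arm(
  targets=[
    [[0.1,0.01,0,0,0,0,0],[0.08,0,0,0,0,0,0],[0.06,0,0,0,0,0,0],[0.04,0,0,0,0,0,0],[0,0,0,0,0,0,0]],
  ],
)

```text
t: 10.88
ee_pos: [579.7, 320.7, 217.2]
orientation: [2.361, 2.073, 0.0]
ft_force: [0.3, -0.6, -0.1]
width: 0.4
grasp_force: 0.0
```

Emit:
step_arm(
  targets=[
    [[0.02,0,0,0,0,0,0],[0.02,0,0,0,0,0,0],[0,0,0,0,0,0,0],[0,0,0,0,0,0,0],[0,0,0,0,0,0,0]],
  ],
)

```text
t: 11.5
ee_pos: [581.1, 320.6, 217.1]
orientation: [-2.36, -2.073, 0.002]
ft_force: [-4.9, 0.2, 2.8]
width: 0.5
grasp_force: 2.9
```

Force is building at the stop. One more press, then I back off and check.

Emit:
step_arm(
  targets=[
    [[0.02,0,0,0,0,0,0],[0.02,0,0,0,0,0,0],[0,0,0,0,0,0,0],[0,0,0,0,0,0,0],[0,0,0,0,0,0,0]],
  ],
)

```text
t: 12.12
ee_pos: [581.8, 320.7, 217.0]
orientation: [-2.359, -2.071, 0.007]
ft_force: [-11.8, 0.3, 6.6]
width: 0.3
grasp_force: 6.5
```

Emit:
step_arm(
  targets=[
    [[-0.2,0.02,0,0,0,0,0],[-0.6,0.05,0,0,0,0,0],[-0.8,0,0.5,0,0,0,0],[-0.8,-0.5,0.9,0,0,0,0],[0,-0.9,0.9,0,0,0,0]],
  ],
)

```text
t: 12.75
ee_pos: [463.0, 256.1, 330.1]
orientation: [-2.357, -2.077, 0.001]
ft_force: [0.7, -0.8, 0.2]
width: 0.3
grasp_force: 0.0
```

Emit:
step_arm(
  targets=[
    [[0,-0.9,0.5,0,0,0,0],[0,-0.9,0,0,0,0,0],[0,-0.9,0,0,0,0,0],[0,-0.9,0,0,0,0,0],[0,0,0,0,0,0,0]],
  ],
)

```text
t: 13.38
ee_pos: [465.3, 73.8, 354.8]
orientation: [2.363, 2.068, 0.002]
ft_force: [0.3, -0.4, -0.8]
width: 0.4
grasp_force: 0.0
```

```bash
python3 - <<'E'
from h import *
d=snap('top','t3.png'); e=snap('side','s3.png')
a=cv2.imread('pics/t3.png')[130:280,190:340]; b=cv2.imread('pics/s3.png')[160:310,210:360]
cv2.imwrite('pics/c3.png',cv2.resize(np.hstack([a,b]),None,fx=2.6,fy=2.6))
E
```

```text
(no output)
```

View pics/c3.png

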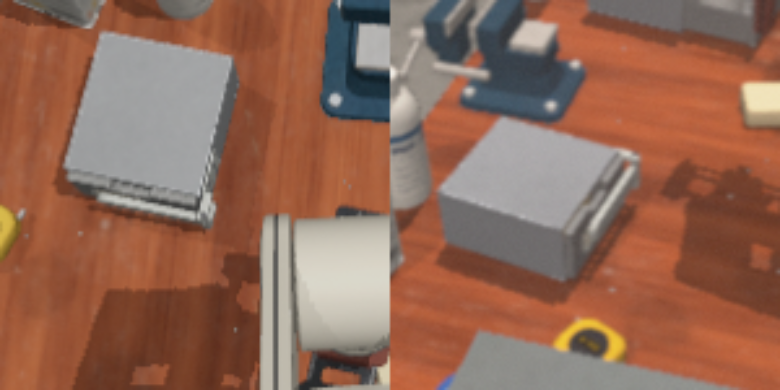

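The drawer is shut and the bar lies parallel along the front, from (100,198) to (210,212) in the top half. The arm is clear.

```bash
python3 -c "
from workcell import ctrl
print(ctrl.close_job())"
```

```text
the job is handed in; nothing more can be done
None
```

I pushed the mould drawer fully home, then swung its locking bar flat along the front. The last pictures show both in place, and I handed the job in at about 13.5 s of the 48 s allowed. The hand-in returned no verdict, and I took no final measurement of the other unit or the bystanders.

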